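# Shut the drying-agent drawer and crack the dry box's sealed lid

### The arm

A 7-joint arm with a two-finger parallel gripper is mounted at the origin on a cart in front of the work surface, level with it; the furniture and walls round the work are solid. World frame = base frame: x ahead of the robot, y to its left, z up, the work surface at z = 0. Lengths are in m, angles in degrees, forces in N, time in s.
With the tool pointing down it reaches from about 0.375 to 0.925 m from the base axis. Payload 3.1 kg.
Tool frame: the origin (TCP) lies midway between the tips of the shut fingers; the grasp point (between the pads) lies 19 mm behind it; z points along the fingers, x is the direction in which the jaws open and shut, and the axes are right-handed (so a half turn about z gives the same grasp; the last joint's range is limited). The gripper opens to 85 mm and grips with 20 to 120 N. Pads are 22 mm wide; open, the fingers measure 114 mm over their backs; the gripper's body (76 mm by 85 mm) begins 54 mm behind the grasp point. The pads swing forward as they close: fully open they stand 13 mm farther back than shut.
Start: joints at [57.766, 21.939, 2.515, 91.553, -1.026, 66.532, -2.859], TCP at [0.291, -0.581, 0.209] pointing down, gripper open.
Joint ranges: [-149.38, 149.38], [-23.57, 123.04], [-84.95, 90], [0, 143.3], [-89.99, 269.99], [3.08, 112.72], [-163.45, 163.45]. Speed limits (degrees/s): [159.86, 159.86, 180, 180, 180, 180, 180].

### API

Orientations are given as [roll, pitch, yaw] about the fixed x, y, z axes, in that order (R = Rz(yaw) Ry(pitch) Rx(roll)).
In Python, from bench import robot gives the robot as it stands. Calls block until the motion is done:
- robot.move_ptp(position, orientation): joint-space move of the TCP to a pose.
- robot.line_to(position, rotation=None, max_speed=0.15): straight line of the TCP; rotation=None keeps the orientation; max_speed is the mean speed in m/s.
- robot.move_joints(angles): joint-space move.
- robot.gripper_to(opening): opening from 0.0 (shut) to 1.0 (fully open); the grip force is fixed at half the most; returns when the fingers have stopped.
- robot.sleep(seconds).
- robot.inverse_kinematics(position, orientation): joint angles nearest the present ones, or None.
- robot.read_state(): the state.
- robot.camera(name): name is "side" or "top"; returns a dict with "pixels" (420x560x3 uint8, red, green, blue), "camera_matrix" (3x3 intrinsics, pixels), "dist_coeffs" ([k1, k2, p1, p2, k3] as OpenCV has them; the pictures are not rectified), "xyz" and "attitude" of the camera in the world. Camera axes: x right, y down, z forward; pixel columns grow to the right and rows downward; lengths in m; the calibration is good to about 2 mm. A picture is of the moment at which its call begins. There is no depth.
A pose or a line that the arm cannot do raises robot.Unreachable and nothing moves.
- robot.sign_off(): hands the job in, once; it reports no verdict.
Trained networks look in a picture, given as the dict that the camera call returned (one of the last four; its "shot" number tells which), for a name from the list of things; names that differ only in an ending like _2 or _b are one class to them, and where a whole thing is asked for, a point or a joint stands for the part that bears it (a point fixed in the world has none). Each returns a list of dicts, best first, with "conf" (0 to 1); they miss things now and then, are a little off and sometimes report something else, mostly with a low value. They report only what shows in the picture. A call takes as long as a camera call.
- robot.spot_in(name, picture): "position" ([column, row] as shares, 0 to 1, of the picture: columns of its width, rows of its height, amid what is visible of it).
- robot.mark_of(name, picture): "position" ([column, row] as shares, 0 to 1, of the picture: columns of its width, rows of its height: a listed point, or the origin of a listed thing).
The state is a dict: "time_s": time; "joint_pos": joint angles; "dq": joint speeds; "tau": joint torques, N m; "position": TCP position; "tcp_rot": TCP orientation; "force": force on the tool from outside, world axes, zero at the start; "wrist_torque": the same for the moment, N m; "gripper_width": opening from 0.0 (shut) to 1.0 (fully open).
Only numpy, scipy, OpenCV 4.12 (cv2) and the standard library are available. Lean on these libraries where they do the work, as an engineer would, in place of code of your own. Each camera call takes 0.05 s, during which the arm holds its last target. There are 200 camera calls.

### The job

The drawer of the white dry-storage box has just been refilled with drying agent: push it fully home. Then break the clear lid, which has a handle on top, free from its sticky seal and hold it slightly open to vent the box, with its front edge raised about 3 cm; it must not fly wide open when the seal gives. Finish still holding the lid like that, and leave the small things standing round the box where they are.

Things in the scene. Friction and masses are not known exactly. Their poses are not given: they have to be found in the camera images.
- dry_box: White plastic dry-storage box, fixed to the worktop, 150 (x) x 210 (y) x 98 mm high without its lid. Origin: centre of its underside, on the worktop. Its +x axis points from the drawer front to the hinged back, y along the hinge, z up. Its upper chamber holds three gauze packs and is shut by the lid; the lower part holds the drawer. The lid, its handle and the drawer belong to it.
- agent_drawer (a joint): Drawer in the lower front of the box, slides out along the box's -x. 0 = fully home, positive = metres out (at most 0.075). Starts 0.03 to 0.06 out. It moves against about 2 N of friction and stays where it is left; it stops hard when home. Its white front is 166 mm wide, from 15 to 57 mm above the worktop.
- drawer_pull (a point): Centre of the drawer's pull: a level round steel bar 10 mm thick, 68 mm long along the box's y, 40 mm above the worktop, 35 mm in front of the drawer front. Its end struts run back to the drawer front. It can be pushed from in front. With the drawer home it lies at x = -0.110 m, y = 0, z = 0.040 in the box's frame.
- seal_lid (a joint): Clear plastic lid, 154 x 214 x 8 mm, 0.25 kg, on top of the box, hinged along the back top edge. 0 = shut and sealed, positive = radians open (0.2 rad raises the front edge 30 mm). The seal along the front edge is sticky: it takes about 12 to 17 N straight up at the handle to break it; it lets go within the first 0.03 to 0.06 rad, after which only the lid's weight (about 1.5 N at the handle) pulls it down. Let go, it falls back almost shut.
- lid_handle (a point): Centre of the lid handle's grip bar: a round steel bar 12 mm thick, 76 mm long along the box's y, on two posts, its centre 32 mm above the lid's top face (free space under it 26 mm). With the lid shut it lies at x = -0.045 m, y = 0, z = 0.138 in the box's frame, 120 mm in front of the hinge line. Moves with the lid.
- lid_hinge (a point): Centre of the lid's hinge line, at x = 0.075 m, y = 0, z = 0.098 in the box's frame. The line runs along the box's y.
- vial_1_mid (a point): Centre of a loose vial with dark cap, 29 mm across, 74 mm high, standing beside the drawer on the box's +y side. Leave alone.
- ointment_jar_mid (a point): Centre of a loose small jar with screw lid, 36 mm across, 53 mm high, standing beside the drawer on the box's -y side. Leave alone.
- tape_roll_mid (a point): Centre of a loose roll of tape lying flat, 69 mm across, 25 mm high. Leave alone.
- gauze_pack_1_mid (a point): Centre of a loose gauze pack lying flat, 86 x 59 x 13 mm. Leave alone.

How it is judged (in metres and radians):
On the way, in this order (a step that is already met when the one before it is completed fails the run):
1. the drawer is fully home (value of joint agent_drawer below 0.005 m and value of joint seal_lid below 0.03 rad), for 0.2 s.
2. the lid is broken free from its seal (value of joint seal_lid above 0.08 rad), for 0.1 s.
At the end, for the whole second after the job is handed in: The drawer is within 5 mm of fully home; the lid is held still by the fingers (contact over 0.5 N, under 0.05 rad/s) at 0.10 to 0.30 rad, that is with its front edge about 15 to 45 mm up; vial, jar, tape roll and gauze pack are within 30 mm of where they stood (value of joint agent_drawer below 0.005 m and value of joint seal_lid between 0.1 and 0.3 rad and velocity of joint seal_lid between -0.05 and 0.05 rad/s and contact force between the fingers and dry_box above 0.5 N and distance of each of vial_1_mid, ointment_jar_mid, tape_roll_mid, gauze_pack_1_mid from where it was at the start of the episode below 0.03 m); the arm keeps its last pose, push and grip.
It fails at once if the lid flies open beyond 0.45 rad (front edge 65 mm up) (value of joint seal_lid above 0.45 rad).
It fails at once if vial, jar, tape roll or gauze pack is shifted by more than 30 mm (distance of any of vial_1_mid, ointment_jar_mid, tape_roll_mid, gauze_pack_1_mid from where it was at the start of the episode above 0.03 m).
It also fails if it takes over 45 s, if anything falls off the work surface, if the arm or the gripper's body presses on something with over 40 N, if the wrist force passes 120 N, or if a joint passes its speed limit or range.

## Working session

There is one attempt and no reset: what is moved stays moved. The work goes in short steps, each a Python script; the robot and the scene stay as the last script left them, time stands still between calls to the robot, and variables do not carry over. Pictures are saved under pics/ and viewed, about 8 in all and at most 12, crops included, and the job is handed in when it is done.

```bash
mkdir -p pics; ls; python3 - <<'E'
from bench import robot
import cv2, numpy as np
for n in ["side","top"]:
    c=robot.camera(n); cv2.imwrite(f"pics/{n}0.png",c["pixels"][:,:,::-1])
    print(n,c["xyz"],c["attitude"],c["camera_matrix"],c["dist_coeffs"])
    for o in ["dry_box","drawer_pull","lid_handle","lid_hinge","vial_1_mid","ointment_jar_mid","tape_roll_mid","gauze_pack_1_mid"]:
        print(o,[(np.round(np.array(d["position"])*[560,420],1).tolist(),round(d["conf"],2)) for d in robot.mark_of(o,c)[:2]])
s=robot.read_state();print(s)
E
```

```text
pics
side [0.38637731 1.07125602 0.94251831] [-125.16890063    0.39105137 -173.19797376] [[503.22664519   0.         285.06013596]
 [  0.         503.22664519 208.50552281]
 [  0.           0.           1.        ]] [-0.092454  0.        0.        0.        0.      ]
dry_box [([265.6, 238.0], 0.75)]
drawer_pull [([316.9, 242.0], 0.94)]
lid_handle [([277.9, 202.7], 0.68)]
lid_hinge [([241.3, 204.0], 0.73), ([289.5, 266.6], 0.46)]
vial_1_mid [([288.7, 268.7], 0.52)]
ointment_jar_mid [([324.6, 221.8], 0.78), ([332.9, 172.5], 0.57)]
tape_roll_mid [([331.3, 170.0], 0.69), ([317.0, 241.5], 0.42)]
gauze_pack_1_mid [([337.8, 343.1], 0.94)]
top [ 0.28566761 -0.07258631  1.74412015] [-171.86756495   -0.77712018  -88.57125967] [[536.54883388   0.         274.56121904]
 [  0.         536.54883388 198.88725741]
 [  0.           0.           1.        ]] [-0.01960169  0.          0.          0.          0.        ]
dry_box [([279.9, 184.5], 0.59)]
drawer_pull [([259.3, 227.8], 0.56)]
lid_handle [([271.3, 186.9], 0.73)]
lid_hinge [([286.6, 154.2], 0.62)]
vial_1_mid [([224.6, 205.9], 0.39)]
ointment_jar_mid [([299.8, 236.1], 0.5)]
tape_roll_mid [([393.6, 240.7], 0.76)]
gauze_pack_1_mid [([151.1, 243.2], 0.72)]
{'time_s': 0.9, 'joint_pos': array([57.7665877 , 21.93873254,  2.5155227 , 91.55140344, -1.02579154,
       66.53255454, -2.86056094]), 'dq': array([ 0.03042353,  0.01799381,  0.01816605,  0.0016495 , -0.02130939,
       -0.04243423,  0.05876017]), 'tau': array([ 1.34953629e-05, -4.33428812e+01,  1.02301508e+00, -2.49922353e+01,
        1.04614638e-02,  1.66982081e-03,  2.27615793e-06]), 'position': array([ 0.29137144, -0.58104928,  0.20857958]), 'tcp_rot': array([-1.79998654e+02,  2.76215385e-04, -6.33692551e+01]), 'force': array([-0.80985315, -0.88289479, -0.44193227]), 'wrist_torque': array([-0.05320391, -0.00957218,  0.01604033]), 'gripper_width': 0.9974730751372506}
```

```bash
cd pics; python3 -c "
import cv2,numpy as np
cv2.imwrite('both0.png',cv2.resize(np.hstack([cv2.imread('side0.png'),cv2.imread('top0.png')]),(800,300),interpolation=cv2.INTER_AREA))"
```

```text
(no output)
```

View pics/top0.png

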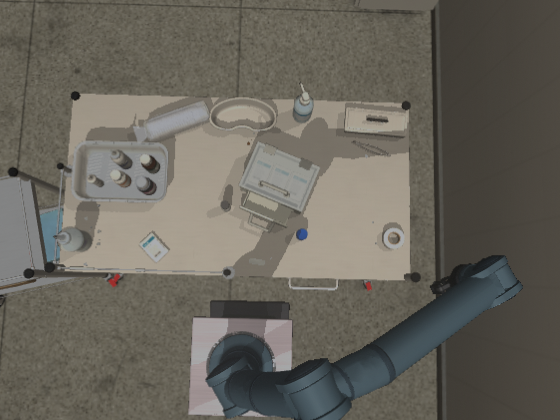

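View pics/side0.png

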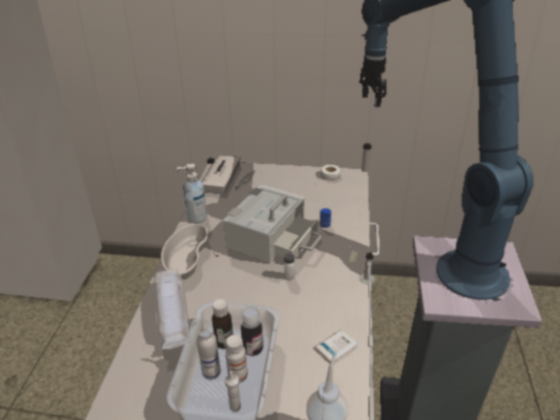

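The top view shows the box at about (280,180), its handle at (272,187) and the pull at (262,227). The vial is at (226,206), the jar at (302,235), the tape at (393,239) and the gauze at (153,246). Next I fit the box pose.

```bash
cat > h.py <<'E'
from bench import robot
import cv2, numpy as np
from scipy.spatial.transform import Rotation as R
from scipy.optimize import least_squares
def proj(c,P):
    Rc=R.from_euler('xyz',c["attitude"],degrees=True).as_matrix()
    rv=cv2.Rodrigues(Rc.T)[0]; t=-Rc.T@np.array(c["xyz"])
    return cv2.projectPoints(np.atleast_2d(P).astype(float),rv,t,np.array(c["camera_matrix"]),np.array(c["dist_coeffs"]))[0][:,0]
def box2w(p,q):
    a=p[2]; q=np.atleast_2d(q); return np.c_[p[0]+np.cos(a)*q[:,0]-np.sin(a)*q[:,1],p[1]+np.sin(a)*q[:,0]+np.cos(a)*q[:,1],q[:,2]]
def pts(d,q=0): 
    return dict(dry_box=[0,0,0],drawer_pull=[-.11-d,0,.04],lid_handle=[.075-.12*np.cos(q)-.04*np.sin(q),0,.098+.12*np.sin(q)+.04*np.cos(q)],lid_hinge=[.075,0,.098])
E
python3 - <<'E'
from h import *
cs=[robot.camera(n) for n in ["side","top"]]
obs=[]
for c in cs:
    for o in pts(0):
        for m in robot.mark_of(o,c)[:1]: obs.append((c,o,np.array(m["position"])*[560,420],m["conf"]))
f=lambda p: np.concatenate([(proj(c,box2w(p,pts(p[3])[o]))[0]-z) for c,o,z,w in obs])
r=least_squares(f,[.55,-.05,0,.045],loss="soft_l1"); p=r.x
print(p,np.degrees(p[2])); 
for (c,o,z,w),e in zip(obs,f(p).reshape(-1,2)): print(o,w,e.round(1))
for i,(n,H) in enumerate([("vial_1_mid",.037),("ointment_jar_mid",.0265)]):
    ms=[np.array(robot.mark_of(n,c)[0]["position"])*[560,420] for c in cs]
    g=lambda x: np.concatenate([proj(c,[x[0],x[1],H])[0]-m for c,m in zip(cs,ms)])
    s=least_squares(g,[.5,0]); a=p[2]; d=s.x-p[:2]
    print(n,s.x,"res",s.fun.round(1),"box frame",[d[0]*np.cos(a)+d[1]*np.sin(a),-d[0]*np.sin(a)+d[1]*np.cos(a)])
np.save("pose.npy",p)
out=[]
for c,(u,v) in zip(cs,[(280,230),(265,200)]):
    im=cv2.resize(c["pixels"][v-65:v+65,u-65:u+65,::-1],None,fx=4,fy=4,interpolation=cv2.INTER_CUBIC)
    def L(q,col):
        P=(proj(c,box2w(p,q))-[u-65,v-65]+.5)*4
        cv2.polylines(im,[P.astype(int)],False,col,1)
    L([[a*.075,b*.105,.098] for a,b in [(1,1),(1,-1),(-1,-1),(-1,1),(1,1)]],(0,255,0))
    L([[a*.077,b*.107,.106] for a,b in [(1,1),(1,-1),(-1,-1),(-1,1),(1,1)]],(255,255,0))
    L([[-.045,-.038,.138],[-.045,.038,.138]],(0,0,255))
    L([[-.11-p[3],-.034,.04],[-.11-p[3],.034,.04]],(0,0,255))
    L([[-.075-p[3],b*.083,z] for b,z in [(1,.057),(-1,.057),(-1,.015),(1,.015),(1,.057)]],(255,0,255))
    out.append(im[:, :])
cv2.imwrite("pics/ov.png",cv2.resize(np.hstack(out),(800,400),interpolation=cv2.INTER_AREA))
E
```

```text
[ 0.59132299 -0.10002128 -0.40587715  0.05545635] -23.25504745393676
dry_box 0.74 [-1.6  1.9]
drawer_pull 0.58 [-0.4  4.3]
lid_handle 0.88 [ 0.9 -0.6]
lid_hinge 0.76 [-0.1  1.3]
dry_box 0.75 [ 0.2 -0.9]
drawer_pull 0.87 [0.2 0.1]
lid_handle 0.87 [1.4 2.8]
lid_hinge 0.77 [0.3 0.1]
vial_1_mid [0.50270397 0.07172947] res [ 1.7  1.3  0.9 -2.1] box frame [np.float64(-0.14923074594562383), np.float64(0.12280812862275695)]
ointment_jar_mid [ 0.42126401 -0.17935564] res [ 1.   0.6  0.4 -1.1] box frame [np.float64(-0.12491961035186191), np.float64(-0.14003245476764742)]
```

View pics/ov.png

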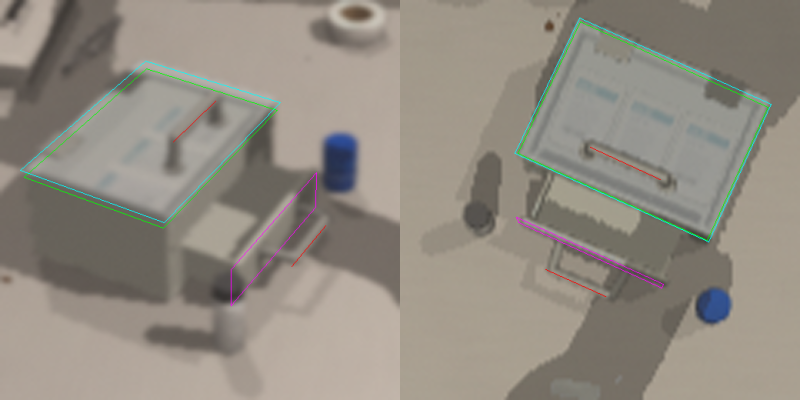

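The overlay agrees with both views to a few mm. The box is at (0.591, -0.100) with yaw -23°, and the drawer is about 5 cm out. I'll push the pull with shut fingers, tool leaning back, in small steps that watch the force.

```bash
cat >> h.py <<'E'
try: p=np.load("pose.npy")
except Exception: p=None
W=lambda q: box2w(p,q)[0]
ori=lambda tilt: [180,-tilt,np.degrees(p[2])]   # jaws along box x; tilt>0: fingers reach toward +x of the box
E
python3 - <<'E'
from h import *
T=15
for q in [[-.21,0,.25],[-.21,0,.03],[-.125,0,.03],[-.045,0,.119]]:
    for o in (ori(T),ori(0)): print(q,W(q).round(3),np.round(robot.inverse_kinematics(W(q),o),0) if robot.inverse_kinematics(W(q),o) is not None else None)
robot.gripper_to(0)
try:
    robot.move_ptp(W([-.21,0,.25]),ori(T))
    robot.line_to(W([-.21,0,.03]),None,.2)
except robot.Unreachable as e: print("UNR",e); raise
s=robot.read_state(); f0=s["force"]; u=W([1,0,0])-W([0,0,0]); print(s["time_s"],s["position"],f0)
x=-.21
while x<-.105:
    x+=.004
    robot.line_to(W([x,0,.03]),None,.06)
    s=robot.read_state(); F=(s["force"]-f0)@u
    print(round(x,3),F.round(1),end="; ")
    if F<-7: break
print(s["time_s"])
c=robot.camera("top")
im=cv2.resize(c["pixels"][135:265,200:330,::-1],None,fx=4,fy=4,interpolation=cv2.INTER_CUBIC); cv2.imwrite("pics/push.png",im)
E
```

```text
[-0.21, 0, 0.25] [ 0.398 -0.017  0.25 ] [ 34. -21. -35. 128.  -7.  55. -21.]
[-0.21, 0, 0.25] [ 0.398 -0.017  0.25 ] [ 30.  -8. -30. 119.  -4.  68. -22.]
[-0.21, 0, 0.03] [ 0.398 -0.017  0.03 ] [ 38.   9. -49. 141.  37.  25. -66.]
[-0.21, 0, 0.03] [ 0.398 -0.017  0.03 ] [ 25.  13. -30. 131.  11.  38. -36.]
[-0.125, 0, 0.03] [ 0.476 -0.051  0.03 ] [ 27.  15. -32. 132.  35.  26. -57.]
[-0.125, 0, 0.03] [ 0.476 -0.051  0.03 ] [ 23.  20. -24. 121.  13.  41. -33.]
[-0.045, 0, 0.119] [ 0.55  -0.082  0.119] [ 27.  12. -28. 120.  19.  37. -38.]
[-0.045, 0, 0.119] [ 0.55  -0.082  0.119] [ 25.  20. -24. 108.  10.  54. -27.]
5.9583 [ 0.39864566 -0.01696656  0.03016991] [1.29482727 0.74825888 0.46089694]
-0.206 -1.4; -0.202 -0.6; -0.198 -0.7; -0.194 -1.4; -0.19 -1.0; -0.186 -0.9; -0.182 -0.5; -0.178 -1.9; -0.174 -0.9; -0.17 -1.5; -0.166 -1.2; -0.162 -1.7; -0.158 -1.0; -0.154 -1.8; -0.15 -0.9; -0.146 -0.7; -0.142 -0.8; -0.138 -1.1; -0.134 -0.6; -0.13 -1.0; -0.126 -1.2; -0.122 -2.2; -0.118 -0.7; -0.114 -0.4; -0.11 -2.4; -0.106 -1.9; -0.102 -2.0; 12.7083
```

View pics/push.png

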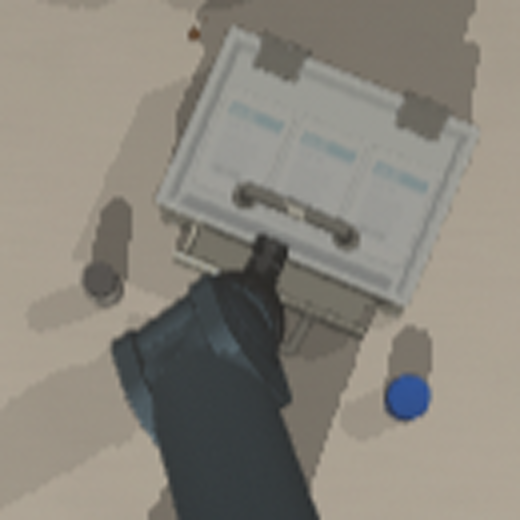

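The drawer front still stands out about 25 mm and the force stayed low. I'll check the tool's actual pose and the side view.

```bash
python3 - <<'E'
from h import *
s=robot.read_state(); print(s["position"],s["tcp_rot"],s["gripper_width"],s["force"],W([-.102,0,.03]))
c=robot.camera("side"); P=proj(c,s["position"])[0]; print(P)
im=cv2.resize(c["pixels"][165:295,215:375,::-1],None,fx=5,fy=5,interpolation=cv2.INTER_CUBIC)[:600]
cv2.drawMarker(im,tuple(((P-[215,165])*5).astype(int).tolist()),(0,0,255),0,15); cv2.imwrite("pics/push2.png",im)
for o in ["drawer_pull","lid_handle"]: print(o,[(np.array(m["position"])*[560,420],m["conf"]) for m in robot.mark_of(o,c)[:2]])
for d in (0,.01,.02,.03,.04): print(d,proj(c,box2w(p,[-.11-d,0,.04])))
E
```

```text
[ 0.49806578 -0.0598856   0.03014545] [-179.98102696  -15.03276554  -23.26808351] 0.000414491724617542 [-0.50213331  0.13272316  0.50570476] [ 0.49760983 -0.05974915  0.03      ]
[295.19255902 240.02177639]
drawer_pull [(array([305.816, 239.106]), 0.7)]
lid_handle [(array([276.696, 203.406]), 0.96), (array([330.68 , 172.704]), 0.15)]
0 [[297.79533189 238.24474941]]
0.01 [[300.85206366 239.31837554]]
0.02 [[303.92586938 240.39780273]]
0.03 [[307.01682009 241.4830525 ]]
0.04 [[310.12498596 242.57414601]]
```

View pics/push2.png

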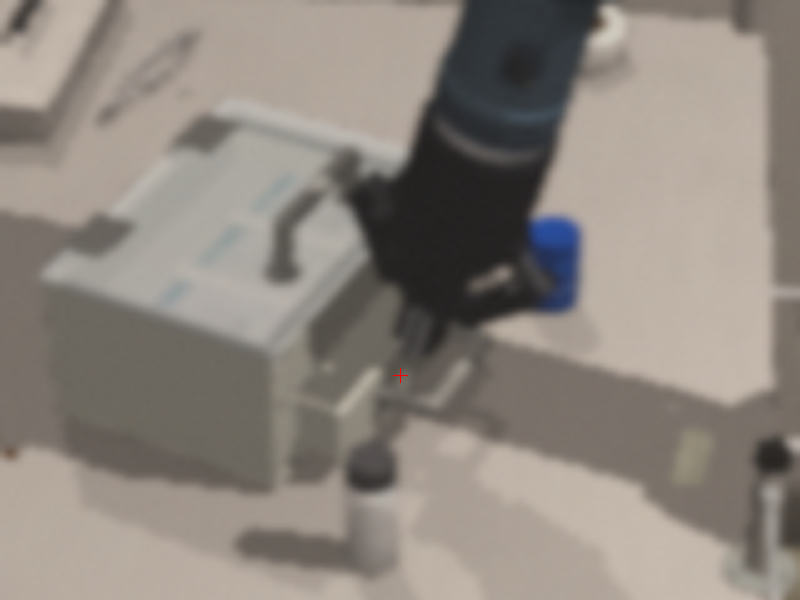

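In the side view the shut fingertips (425,350 in the crop) sit between the pull bar (450,380) and the drawer front (360,395). They are apparently pushing on the front itself, with the drawer still about 2 cm out. I'll lift straight up, back off and look before pushing again.

```bash
python3 - <<'E'
from h import *
robot.line_to(W([-.102,0,.13]),None,.15)
robot.line_to(W([-.21,0,.17]),None,.2)
cs=[robot.camera(n) for n in ["side","top"]]
s=robot.read_state(); print(s["time_s"],s["force"])
obs=[]
for c in cs:
    for o in pts(0):
        for m in robot.mark_of(o,c)[:1]: obs.append((c,o,np.array(m["position"])*[560,420],m["conf"]))
f=lambda p: np.concatenate([(proj(c,box2w(p,pts(p[3])[o]))[0]-z) for c,o,z,w in obs])
r=least_squares(f,p,loss="soft_l1").x
print(r,p); 
for (c,o,z,w),e in zip(obs,f(r).reshape(-1,2)): print(o,w,e.round(1))
c=cs[0]; P=proj(c,s["position"])[0]
im=cv2.resize(c["pixels"][165:285,225:385,::-1],None,fx=5,fy=5,interpolation=cv2.INTER_CUBIC)[:600]
cv2.drawMarker(im,tuple(((P-[225,165]+.5)*5).astype(int).tolist()),(0,0,255),0,15)
d=r[3]
for z in (.04,): 
    L=((proj(c,box2w(r,[[-.075-d,-.034,z],[-.11-d,-.034,z],[-.11-d,.034,z],[-.075-d,.034,z]]))-[225,165]+.5)*5).astype(int)
    cv2.polylines(im,[L],False,(0,255,0),1)
cv2.imwrite("pics/back.png",im); np.save("pose2.npy",r)
E
```

```text
14.55 [0.40465511 0.67394615 0.74002951]
[ 0.59550266 -0.0989646  -0.38610583  0.02019727] [ 0.59132299 -0.10002128 -0.40587715  0.05545635]
dry_box 0.68 [-3.9  2. ]
drawer_pull 0.61 [-0.1  1.4]
lid_handle 0.67 [-1.   1.3]
lid_hinge 0.71 [0.  0.4]
dry_box 0.77 [-0.6  1.4]
drawer_pull 0.74 [4.4 0.3]
lid_handle 0.79 [ 2.1 -0.1]
lid_hinge 0.79 [0.9 1.4]
```

View pics/back.png

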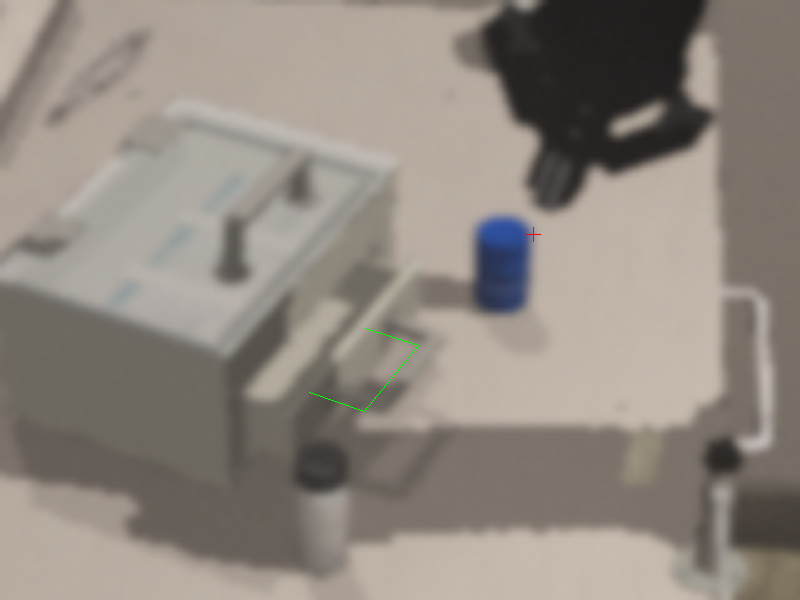

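The side view shows the drawer front's top edge running from (420,265) to about (290,405), so the drawer is still out. The visible fingertips (550,205) end about 12 mm short of the projected TCP (533,234), which explains riding over the bar. I'll go lower and push again.

```bash
python3 - <<'E'
from h import *
robot.line_to(W([-.205,0,.017]),None,.15)
c=robot.camera("side"); s=robot.read_state(); print(s["time_s"],s["force"],s["position"])
P=proj(c,s["position"])[0]; o=np.array([235,175])
im=cv2.resize(c["pixels"][175:275,235:365,::-1],None,fx=6,fy=6,interpolation=cv2.INTER_CUBIC)
cv2.drawMarker(im,tuple(((P-o+.5)*6).astype(int).tolist()),(0,0,255),0,15)
for d,col in ((.02,(0,255,0)),(.03,(255,255,0)),(.04,(255,0,255))):
  for q in ([[-.075-d,-.083,.057],[-.075-d,.083,.057]],[[-.11-d,-.034,.04],[-.11-d,.034,.04]]):
    cv2.polylines(im,[((proj(c,box2w(p,q))-o+.5)*6).astype(int)],False,col,1)
cv2.imwrite("pics/low.png",im)
E
```

```text
16.3083 [0.94731484 0.38312218 0.81845131] [ 0.40349669 -0.01903434  0.01745931]
```

View pics/low.png

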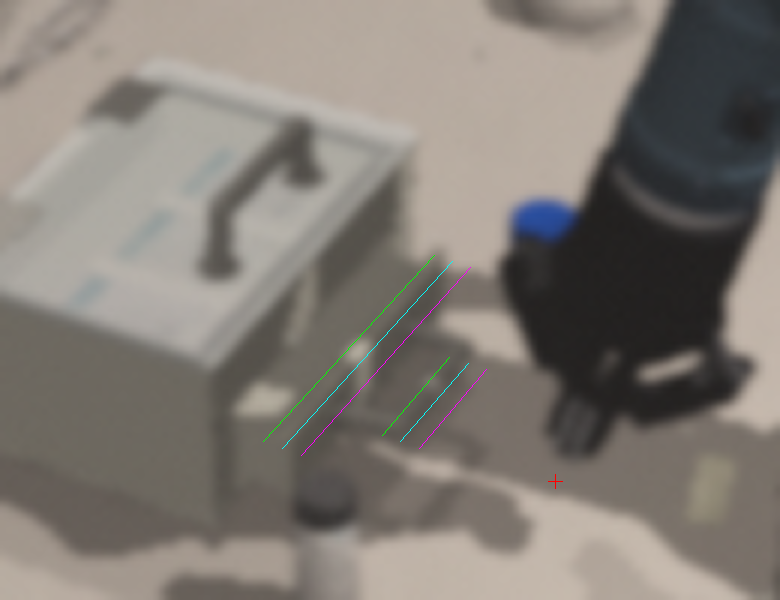

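```bash
python3 - <<'E'
from h import *
robot.line_to(W([-.165,0,.010]),None,.1)
f0=robot.read_state()["force"]; u=W([1,0,0])-W([0,0,0])
x=-.165
while x<-.112:
    x+=.003
    robot.line_to(W([x,0,.010]),None,.05)
    s=robot.read_state(); F=(s["force"]-f0)@u
    print(round(x,3),F.round(1),end="; ")
    if F<-8: break
print(s["time_s"],s["position"])
robot.sleep(.25)
c=robot.camera("side"); o=np.array([235,175])
im=cv2.resize(c["pixels"][175:275,235:365,::-1],None,fx=6,fy=6,interpolation=cv2.INTER_CUBIC); cv2.imwrite("pics/p3.png",im)
E
```

```text
-0.162 0.1; -0.159 -0.2; -0.156 -0.0; -0.153 0.2; -0.15 -0.1; -0.147 0.3; -0.144 -0.1; -0.141 -1.2; -0.138 -0.9; -0.135 -1.9; -0.132 0.4; -0.129 -0.3; -0.126 -0.9; -0.123 -1.5; -0.12 -0.8; -0.117 -1.4; -0.114 -5.1; -0.111 -14.5; 21.3667 [ 0.485972   -0.05481968  0.00932521]
```

View pics/p3.png

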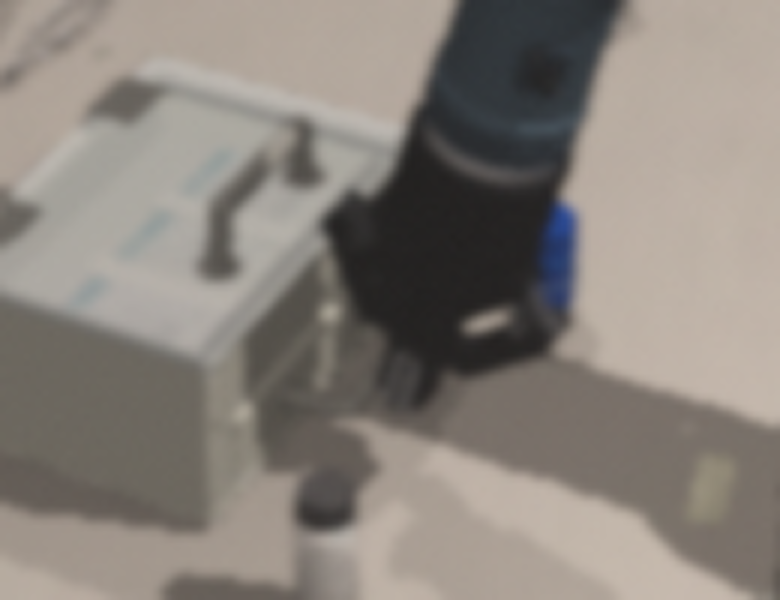

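The drawer front is now flush with the box (edge from (245,410) to (325,320)). The force rose hard at x=-0.112, right where the home position is expected. Next is the handle.

```bash
python3 - <<'E'
from h import *
robot.line_to(W([-.16,0,.012]),None,.15)
robot.line_to(W([-.17,0,.22]),None,.25)
cs=[robot.camera(n) for n in ["side","top"]]
ms=[(c,np.array(robot.mark_of("lid_handle",c)[0]["position"])*[560,420]) for c in cs]
r=least_squares(lambda x: np.concatenate([proj(c,x)[0]-m for c,m in ms]),W([-.045,0,.138]))
print("handle tri",r.x,r.fun.round(1),"model",W([-.045,0,.138]))
for c in cs: print([(np.array(m["position"])*[560,420]).round(1) for m in robot.mark_of("drawer_pull",c)[:1]],proj(c,W([-.11,0,.04])))
robot.gripper_to(1.0)
robot.move_ptp(W([-.045,0,.20]),ori(0))
robot.line_to(W([-.045,0,.114]),None,.12)
s=robot.read_state(); print(s["time_s"],s["position"],s["force"])
out=[]
for n,o in (("side",[235,165]),("top",[215,140])):
    c=robot.camera(n); o=np.array(o)
    im=cv2.resize(c["pixels"][o[1]:o[1]+90,o[0]:o[0]+100,::-1],None,fx=4,fy=4,interpolation=cv2.INTER_CUBIC)
    cv2.polylines(im,[((proj(c,W([-.045,0,.138])+np.array([0,0,0]))-o+.5)*4).astype(int)],False,(0,0,255),3)
    out.append(im)
cv2.imwrite("pics/grasp.png",np.hstack(out))
for q in (.1,.2): print(robot.inverse_kinematics(W([.075-.12*np.cos(q),0,.098+.02*np.cos(q)+.12*np.sin(q)]),ori(-np.degrees(q))))
E
```

```text
handle tri [ 0.54762044 -0.07515976  0.16085507] [-0.3 -0.   0.   0.3] model [ 0.54997895 -0.08225417  0.138     ]
[array([297.2, 235.8])] [[297.79533189 238.24474941]]
[array([263.5, 211.2])] [[263.92802454 210.82035878]]
26.3417 [ 0.55066177 -0.08203989  0.11474036] [ 0.7806683   0.69793016 -0.35478697]
[ 52.79653564  34.76195785 -61.65850077 101.87477107  29.62078988
  68.50576725 -41.70279706]
[ 50.93535339  37.86965376 -60.78707584  96.63408516  27.59312846
  75.74835878 -39.99295284]
```

View pics/grasp.png

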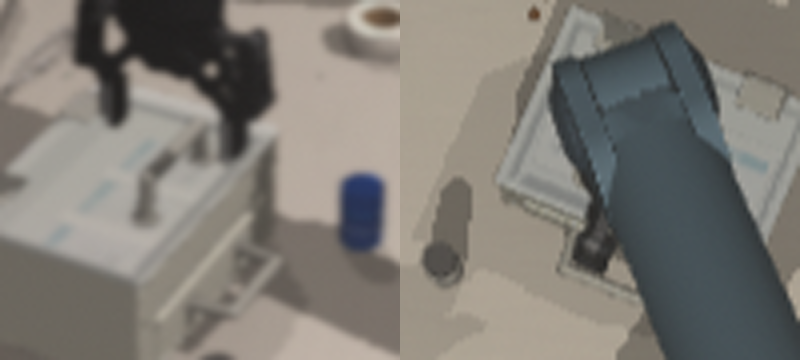

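Pull marks now match the home position within about 1–2 px. The fingers straddle the bar (crop about (115,120) and (235,155)) but high, as their tips end short of the TCP. I'll lower 6 mm, close, and check before lifting.

```bash
python3 - <<'E'
from h import *
robot.line_to(W([-.045,0,.108]),None,.06)
s=robot.read_state(); print(s["force"])
robot.gripper_to(0)
s=robot.read_state(); print(s["time_s"],s["gripper_width"],s["position"],s["force"])
c=robot.camera("side"); o=np.array([225,145])
im=cv2.resize(c["pixels"][145:245,225:345,::-1],None,fx=5,fy=5,interpolation=cv2.INTER_CUBIC); cv2.imwrite("pics/closed.png",im)
E
```

```text
[0.12778017 0.479266   0.14469026]
27.3667 0.10728795140818456 [ 0.55318035 -0.08358883  0.10870133] [ 5.49599307 -1.86143367 -2.80466378]
```

View pics/closed.png

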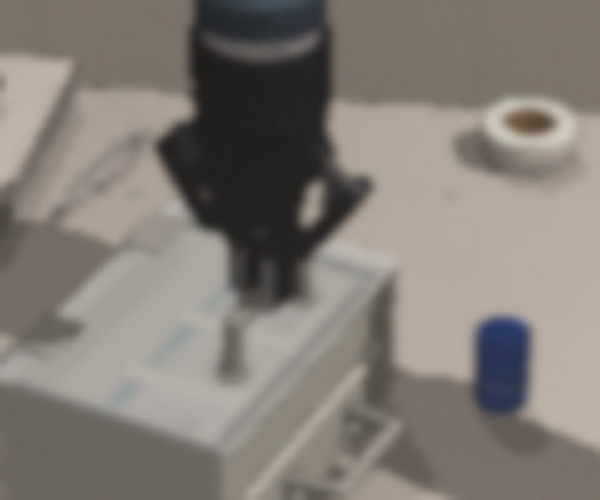

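The grip is on the bar (width 0.107, about 9–12 mm). Now lifting along the hinge arc.

```bash
python3 - <<'E'
from h import *
def at(q): 
    v=R.from_euler('y',q).apply([-.1180,0,.010]); return W([.075+v[0],0,.098+v[2]])
for q in np.arange(.025,.201,.025):
    robot.line_to(at(q),ori(-np.degrees(q)),.03)
    s=robot.read_state(); print(round(q,3),s["force"].round(1),round(s["gripper_width"],3),s["position"].round(4),round(s["time_s"],2))
robot.sleep(.2)
s=robot.read_state(); print(s["time_s"],s["force"],s["tcp_rot"],at(.2))
cs=[robot.camera(n) for n in ("side","top")]
ang=lambda q:W(pts(0,q)["lid_handle"])
print([(np.array(m["position"])*[560,420]).round(1) for m in robot.mark_of("lid_handle",cs[0])[:1]],[(q,proj(cs[0],ang(q))[0].round(1)) for q in (0,.1,.2,.3)])
print([[(np.array(m["position"])*[560,420]).round(1) for m in robot.mark_of("drawer_pull",c)[:1]]+[proj(c,W([-.11,0,.04]))[0].round(1)] for c in cs])
for n in ["vial_1_mid","ointment_jar_mid","tape_roll_mid","gauze_pack_1_mid"]: print(n,[[(np.array(m["position"])*[560,420]).round(1) for m in robot.mark_of(n,c)[:1]] for c in cs])
im=cv2.resize(cs[0]["pixels"][145:275,215:365,::-1],None,fx=4,fy=4,interpolation=cv2.INTER_CUBIC); cv2.imwrite("pics/lift.png",im)
E
```

```text
0.025 [  4.9  -0.1 -10.2] 0.108 [ 0.5527 -0.0834  0.1099] 27.69
0.05 [ 3.4 -0.8 -0.6] 0.11 [ 0.5538 -0.0838  0.1148] 27.94
0.075 [ 5.  -1.1 -3.4] 0.109 [ 0.554  -0.0839  0.1174] 28.19
0.1 [ 5.3 -0.9 -3.5] 0.108 [ 0.5544 -0.084   0.12  ] 28.44
0.125 [ 5.7 -0.9 -3.6] 0.109 [ 0.5548 -0.0842  0.1227] 28.69
0.15 [ 5.5 -1.3 -2.7] 0.107 [ 0.5554 -0.0843  0.1255] 28.94
0.175 [ 5.2 -1.6 -3.5] 0.109 [ 0.5559 -0.0845  0.1283] 29.19
0.2 [ 6.   0.  -4.2] 0.107 [ 0.5567 -0.0848  0.1311] 29.44
29.6417 [ 5.63513434 -0.89677512 -3.19802168] [-179.96628471   11.26270888  -23.23246649] [ 0.55580279 -0.0847569   0.13124365]
[array([272.9, 195.3])] [(0, array([277.8, 203.8])), (0.1, array([278.8, 200.7])), (0.2, array([279.4, 197.6])), (0.3, array([279.7, 194.5]))]
[[array([299.7, 236.7]), array([297.8, 238.2])], [array([264.1, 212.6]), array([263.9, 210.8])]]
vial_1_mid [[array([287.7, 266.2])], [array([227.1, 207.4])]]
ointment_jar_mid [[array([326. , 215.4])], [array([302.6, 235.3])]]
tape_roll_mid [[array([331.8, 170.7])], [array([392.8, 240.7])]]
gauze_pack_1_mid [[array([334.6, 341.3])], [array([150.9, 247.1])]]
```

View pics/lift.png

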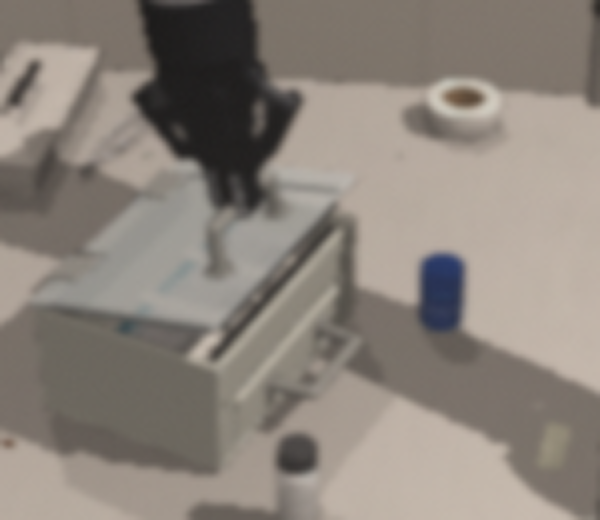

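The picture shows the lid gripped, its front edge raised about 3 cm (crop (215,355) up to (215,325)). The drawer is flush, the vial and jar still stand, and the force is steady, so I'm handing in.

```bash
python3 -c "
from bench import robot
print(robot.sign_off()); print(robot.read_state()['time_s'])"
```

```text
the job is handed in; nothing more can be done
None
the job is handed in; nothing more can be done
```

The drawer is pushed home, and the lid is broken free and held open at about 0.2 rad (front edge about 3 cm up). I handed the job in at about 30 s; `sign_off` reports no verdict.

**Drawer:** The first push left it about 2 cm out. The fingertips end about 12 mm short of the stated TCP, so they rode over the pull bar and pushed on the drawer front instead. The second push, set lower, met the hard stop at 14.5 N. The pull marks in both cameras then matched the home position to within about 2.5 px.

**Lid:** The seal let go between the 0.025 and 0.05 rad steps, and the lid followed the hinge arc up to 0.2 rad without flying open. The gripper width stayed at about 0.108 throughout, so the bar is held.

**Last checks:**
- **Force:** The wrist reading was steady at about 6.5 N. About 5.5 N of that is a sideways preload from closing on the bar roughly 3 mm off centre.
- **Lid angle:** The 0.2 rad comes from the commanded arc and the picture. The handle mark in the last side view was about 6 px off sideways from the expected point, partly hidden by the fingers, so it did not confirm the angle precisely.
- **Small things:** The vial, jar, tape roll and gauze pack marks stayed within a few pixels of the start. The largest change was about 6 px, for the jar in the side view, and the picture shows it standing where it was.

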